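# Lock the bayonet cap onto an upturned router base

### The arm

A 6-joint arm with a two-finger parallel gripper is mounted at the origin on the work surface. World frame = base frame: x ahead of the robot, y to its left, z up, the work surface at z = 0. Lengths are in m, angles in rad, forces in N, time in s.
With the tool pointing down it reaches from about 0.375 to 0.975 m from the base axis. Payload 3.8 kg.
Tool frame: the origin (TCP) lies on the mounting face of the last link; the fingertips stand 173 mm ahead of it and the grasp point (between the pads) lies 155 mm ahead of it; z points along the fingers, y is the line along which they close (so a half turn about z gives the same grasp; the last joint's range is limited). The gripper opens to 85 mm and grips with 20 to 120 N. Pads are 22 mm wide; open, the fingers measure 114 mm over their backs; the gripper's body (76 mm by 85 mm) begins 54 mm behind the grasp point. The pads swing forward as they close: fully open they stand 13 mm farther back than shut.
Start: joints at [1.066, 0.264, 1.604, -0, 1.274, -0.037], TCP at [0.304, 0.602, 0.405] pointing down, gripper open.
Joint ranges: [-2.63, 2.63], [-0.94, 2.18], [0.31, 2.57], [-1.31, 4.45], [0, 2.66], [-2.55, 2.55]. Speed limits (rad/s): [2.57, 2.57, 3.14, 3.14, 3.14, 3.14].

### API

Orientations are given as a rotation vector (axis times angle).
In Python, from workcell import bot gives the robot as it stands.
- The arm moves only by the tool drive_tool, never from a script. Its argument "increments" is a list of rows, each an object with "delta_pos": the shift along the tool's x, y, z in mm, a list of three; "turn": the turn about the tool's z in rad; "jaw": the opening, from -1 (shut) to 1 (fully open). A call has 1 to 8 rows; each row shifts and turns the commanded pose from where the row before left it, along the tool's axes as they then stand; what a row does not reach is not made up. A row lasts 1/12 s, in which the tool goes at most 41.7 mm and 7.16 degrees, less where a joint would pass 70% of its speed; a pose out of reach is approached as far as the arm can. A call is refused whole if a number of a shift passes 41.7 or a number of a turn 0.125, either way. A call with a gripper value outside its range is refused whole. The fingers move at their own pace and stop on an object; "grip_force" is the grip in N (left out, the last holds). Time passes only in rows, so rows that do not move let the fingers close. It gives the time, the measured TCP pose, the force, the opening and the grip force at its end, in the units of the state.
- bot.read_state(): the state, without advancing time (a new reading comes with each control period).
- bot.read_camera(name): name is "scene" or "top" or "wrist"; returns a dict with "pixels" (480x640x3 uint8, red, green, blue), "fovy" (degrees; the focal length in pixels is half the picture's height over the tangent of half this angle, whatever the lens; pixels are square), "cx", "cy" (the principal point, pixels), "camera_from_world" (4x4, takes a point from world to camera coordinates); the wrist camera has in their place "hand_eye" (4x4, takes a point from camera to tool coordinates, whose origin is the TCP and whose axes are the flange's). Camera axes: x right, y down, z forward; pixel columns grow to the right and rows downward; lengths in m; the calibration is good to about 2 mm. A picture is of the moment at which its call begins: read the wrist's pose just before it. There is no depth.
- bot.finish_job(): hands the job in; it is judged then, once.
The state is a dict: "time": time; "q": joint angles; "joint_vel": joint speeds; "joint_torque": joint torques, N m; "tool_pos": TCP position; "tcp_rot": TCP orientation; "wrist_force": force on the tool from outside, world axes, zero at the start; "torque": the same for the moment, N m; "width": opening from 0.0 (shut) to 1.0 (fully open); "grip_force": force on a finger pad.
Only numpy, scipy, OpenCV 4.12 (cv2) and the standard library are available. Lean on these libraries where they do the work, as an engineer would, in place of code of your own. Each camera call takes 0.05 s, during which the arm holds its last target. There are 200 camera calls.

### The job

The wood router's base stands upside down on the bench, ready to be put away. Close its opening with the blue-handled cap: pass the cap's two lugs down through the two slots until the flange is flush on the sole, then twist it a quarter turn (either way) so that the handle lies across the slots, pointing at the two white marks, and let go. Leave the black-handled and yellow-handled caps where they are.

Things in the scene. Friction and masses are not known exactly. Their poses are not given: they have to be found in the camera images.
- cap_grip (a point): Cap to fit, loose, 0.14 kg. Point: centre of its blue grip bar, 50 mm long (x), 18 thick (y, pinch this way), 44 tall; 48 mm above the foot; z up. Bar stands on a grey flange 94 across, 6 thick. Below it a plug 46 across, 20 deep; at its foot two lugs along +x and -x (in line with bar, white dots above), 14 wide, 8 high, tips 37.5 mm from the axis. Half turn makes no difference.
- opening (a point): Centre of the round hole, 58 mm across, in the top (80 mm above bench) of a fixed brown 150 mm square sole; z up. Two slots 31 wide at its +x and -x sides reach 44 mm from centre. Rim 8 thick, hollow below: a lowered cap turns freely, no end stop, 4 mm play. White marks at +y and -y: bar points there when locked. Cap home: grip centre 28 mm above this point. Ball knobs low on y sides.
- black_cap_grip (a point): A bystander cap with a black grip and no lugs, to be left alone. Grip bar 50 mm long (x), 18 thick (y), 44 tall on a grey flange 94 across, 70 tall over all. Point: centre of the bar, 48 mm above the foot; z up.
- yellow_cap_grip (a point): A bystander cap with a yellow grip and no lugs, to be left alone. Grip bar 50 mm long (x), 18 thick (y), 44 tall on a grey flange 94 across, 70 tall over all. Point: centre of the bar, 48 mm above the foot; z up.
There are look-alikes about, which are no part of the job. Leave any red or turquoise look-alike of the part that bears cap_grip alone.

How it is judged:
By the outcome, as a careful person would: the job done as asked, in the order asked, and still so for the second after the job is handed in, with the robot touching nothing.
It also fails if it takes over 43 s, if anything falls off the work surface, if the arm or the gripper's body presses on something with over 40 N, if the wrist force passes 120 N, or if a joint passes its speed limit or range.

## Working session

There is one attempt and no reset: what is moved stays moved. The work goes in short steps, Python scripts to look and compute and a tool call to move; the robot and the scene stay as the last step left them, time stands still between calls to the robot, and variables do not carry over. Pictures are saved under pics/ and viewed, at most 10 in all, crops included, and the job is handed in when it is done.

Besides the shell and the picture viewer there is one more tool, called after ">>>" as name(argument=value, ...), one argument or row to a line, values as JSON. drive_tool: Moves the arm, as the interface text tells. Its arguments: {"type":"object","properties":{"increments":{"type":"array"},"grip_force":{"type":"number"}},"required":["increments"]}

```bash
mkdir -p pics; cat > h.py <<'E'
import numpy as np, cv2
from scipy.spatial.transform import Rotation as R
from workcell import bot
def cam(name):
    s=bot.read_state(); c=bot.read_camera(name); p=c["pixels"]
    f=p.shape[0]/2/np.tan(np.radians(c["fovy"])/2)
    if name=="wrist":
        T=np.eye(4);T[:3,:3]=R.from_rotvec(s["tcp_rot"]).as_matrix();T[:3,3]=s["tool_pos"]
        W=T@np.array(c["hand_eye"])
    else: W=np.linalg.inv(c["camera_from_world"])
    return p,dict(f=f,cx=c["cx"],cy=c["cy"],W=W)
def save(n,p): cv2.imwrite("pics/"+n,p[:,:,::-1])
def px2w(k,u,v,z):
    d=k["W"][:3,:3]@np.array([(u-k["cx"])/k["f"],(v-k["cy"])/k["f"],1]);o=k["W"][:3,3]
    return o+d*(z-o[2])/d[2]
def w2px(k,P):
    q=np.linalg.inv(k["W"])@np.append(P,1); return q[:2]/q[2]*k["f"]+[k["cx"],k["cy"]]
E
python3 - <<'E'
from h import *
import pickle
K={}
for n in("scene","top"):
    p,k=cam(n);save(n+"0.png",p);K[n]=k;print(n,k["f"],k["cx"],k["cy"],k["W"].round(3).tolist())
pickle.dump(K,open("k.pkl","wb"))
s=bot.read_state();print(s)
E
```

```text
scene 463.5261380979178 317.4132561732027 243.5326272326303 [[0.542, 0.624, -0.562, 0.943], [0.84, -0.409, 0.356, -0.403], [-0.008, -0.665, -0.746, 0.776], [0.0, 0.0, 0.0, 1.0]]
top 568.2463585395237 319.76215414439577 238.16186657165255 [[-0.013, -0.989, 0.145, 0.238], [-1.0, 0.014, 0.012, -0.06], [-0.014, -0.145, -0.989, 1.379], [0.0, 0.0, 0.0, 1.0]]
{'time': 0.1, 'q': array([ 1.06608717e+00,  2.64728502e-01,  1.60524113e+00,  5.63834942e-05,
        1.27370034e+00, -3.69048601e-02]), 'joint_vel': array([ 0.0004927 , -0.00259838, -0.0035586 , -0.00133548,  0.0010717 ,
       -0.0006826 ]), 'joint_torque': array([-4.74281751e-04, -5.16704357e+01, -3.68591630e+01,  9.59104455e-06,
        6.26114546e-03,  1.00015868e-05]), 'tool_pos': array([0.30422632, 0.60221605, 0.40345   ]), 'tcp_rot': array([-0.72802728, -3.05544652,  0.00312088]), 'wrist_force': array([ 0.50554912, -0.3461126 ,  0.29556687]), 'torque': array([-0.00150128,  0.04452262,  0.03426716]), 'grip_force': 0.0, 'width': 0.9975422186199823}
```

View pics/top0.png

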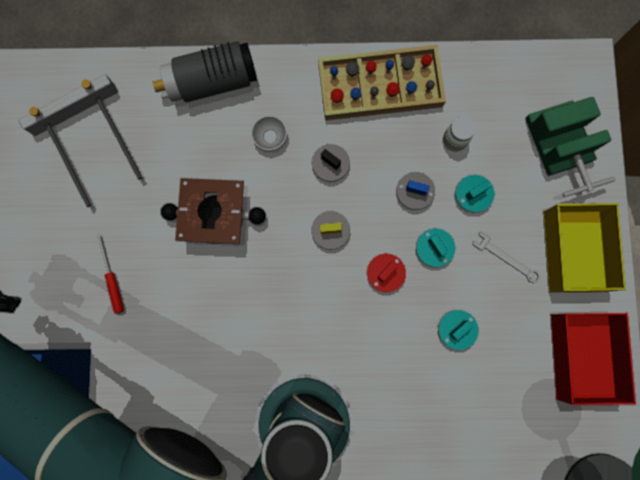

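View pics/scene0.png

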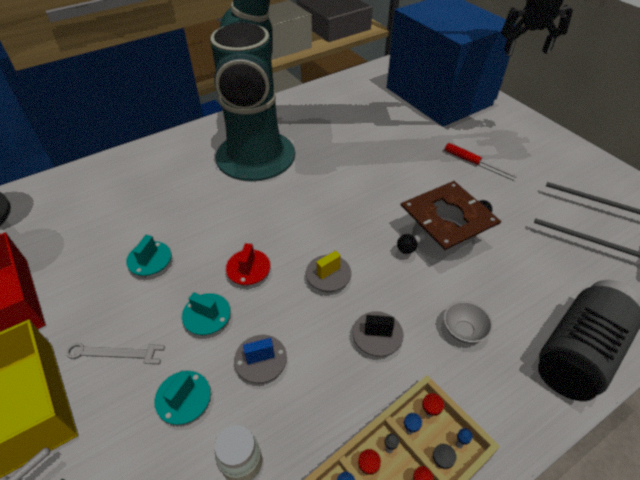

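In the top view, the blue-handled cap with the grey flange is at (417,188). Things it could be confused with are turquoise at (475,193), (436,247) and (458,330), red at (386,272), black at (331,159) and yellow at (331,229). The blue one matches the description. The brown sole is at (210,211) with its slots running along image columns. In the scene view the cap is at (260,350) and the sole at (450,213). Next I'll take one close crop of each.

```bash
python3 - <<'E'
from h import *
import pickle
K=pickle.load(open("k.pkl","rb"));k=K["top"]
p=cv2.imread("pics/top0.png")
a=cv2.resize(p[155:225,385:445],(400,467),interpolation=3)   # x6.67
b=cv2.resize(p[165:258,170:250],(400,465),interpolation=3)   # x5
cv2.imwrite("pics/crop1.png",np.hstack([a[:465],b]))
hsv=cv2.cvtColor(p,cv2.COLOR_BGR2HSV)
m=cv2.inRange(hsv,(105,120,60),(130,255,255));m[:170]=0;m[215:]=0;m[:,:385]=0;m[:,445:]=0
ys,xs=np.nonzero(m);print("blue",xs.mean(),ys.mean(),cv2.minAreaRect(np.c_[xs,ys].astype(np.float32)))
print(px2w(k,xs.mean(),ys.mean(),.065),px2w(k,210,211,.08))
for u,v in((181,178),(244,180),(243,244),(176,241)):print(px2w(k,u,v,.08))
E
```

```text
blue 417.95454545454544 186.16233766233765 ((417.953857421875, 186.16921997070312), (20.873977661132812, 7.367286682128906), 15.255120277404785)
[ 0.55137849 -0.27765796  0.065     ] [0.49616981 0.21123206 0.08      ]
[0.57637787 0.28097099 0.08      ]
[0.56914554 0.13222262 0.08      ]
[0.41730735 0.13351154 0.08      ]
[0.42657869 0.28916872 0.08      ]
```

View pics/crop1.png

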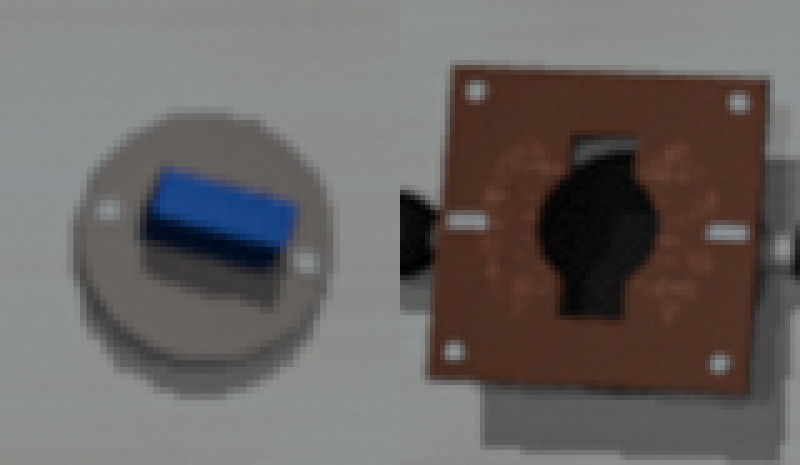

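The crop confirms the blue bar in line with white dots, with its axis about 75° from world x. The corners of the sole measure about 150 mm apart at z=0.08, as they should. I'll turn the tool first, then go over the sole for a close look on the way to the cap.

>>> drive_tool(
  increments=[
    {"delta_pos": [0,0,0],"turn": 0.12,"jaw": 1},
    {"delta_pos": [0,0,0],"turn": 0.124,"jaw": 1},
    {"delta_pos": [0,0,0],"turn": 0.124,"jaw": 1},
    {"delta_pos": [0,0,0],"turn": 0.124,"jaw": 1},
    {"delta_pos": [0,0,0],"turn": 0.124,"jaw": 1},
    {"delta_pos": [0,0,0],"turn": 0.124,"jaw": 1},
    {"delta_pos": [0,0,0],"turn": 0.124,"jaw": 1},
    {"delta_pos": [0,0,0],"turn": 0.124,"jaw": 1},
  ],
)

```text
time: 0.77
tool_pos: [0.3043, 0.6023, 0.4039]
tcp_rot: [2.097, 2.339, -0.002]
wrist_force: [0.8, -0.2, -0.6]
width: 1.003
grip_force: 0.0
```

>>> drive_tool(
  increments=[
    {"delta_pos": [0,0,0],"turn": 0.124,"jaw": 1},
    {"delta_pos": [0,0,0],"turn": 0.124,"jaw": 1},
    {"delta_pos": [0,0,0],"turn": 0.124,"jaw": 1},
    {"delta_pos": [-15,13,0],"turn": 0,"jaw": 1},
    {"delta_pos": [-27,24,0],"turn": 0,"jaw": 1},
    {"delta_pos": [-27,24,0],"turn": 0,"jaw": 1},
    {"delta_pos": [-27,24,0],"turn": 0,"jaw": 1},
    {"delta_pos": [-27,24,0],"turn": 0,"jaw": 1},
  ],
)

```text
time: 1.43
tool_pos: [0.3787, 0.4543, 0.4039]
tcp_rot: [2.487, 1.919, -0.002]
wrist_force: [1.0, -0.0, 0.7]
width: 1.001
grip_force: 0.0
```

>>> drive_tool(
  increments=[
    {"delta_pos": [-27,24,0],"turn": 0,"jaw": 1},
    {"delta_pos": [-27,24,0],"turn": 0,"jaw": 1},
    {"delta_pos": [-27,24,0],"turn": 0,"jaw": 1},
    {"delta_pos": [-27,24,0],"turn": 0,"jaw": 1},
    {"delta_pos": [-27,24,0],"turn": 0,"jaw": 1},
    {"delta_pos": [-27,24,0],"turn": 0,"jaw": 1},
    {"delta_pos": [-27,24,0],"turn": 0,"jaw": 1},
    {"delta_pos": [0,0,0],"turn": 0,"jaw": 1},
  ],
)

```text
time: 2.1
tool_pos: [0.4949, 0.2256, 0.4043]
tcp_rot: [2.49, 1.911, -0.002]
wrist_force: [0.2, 0.4, -0.5]
width: 0.997
grip_force: 0.0
```

```bash
python3 - <<'E'
from h import *
import pickle
p,k=cam("wrist");save("w1.png",p);pickle.dump(k,open("w1.pkl","wb"))
s=bot.read_state();print(s["tool_pos"],s["tcp_rot"],s["q"],s["time"]);print(k["W"].round(3),w2px(k,[.496,.211,.08]))
E
```

```text
[0.49400102 0.22753237 0.40422903] [ 2.49223479e+00  1.91200541e+00 -1.51485254e-03] [ 3.86038561e-01  1.64158260e-02  1.88513632e+00 -6.92611254e-04
  1.24086071e+00  6.48241225e-01] 2.15
[[ 0.966 -0.245 -0.082  0.518]
 [-0.259 -0.914 -0.312  0.305]
 [ 0.002  0.323 -0.946  0.374]
 [ 0.     0.     0.     1.   ]] [325.40769858 239.77292982]
```

View pics/w1.png

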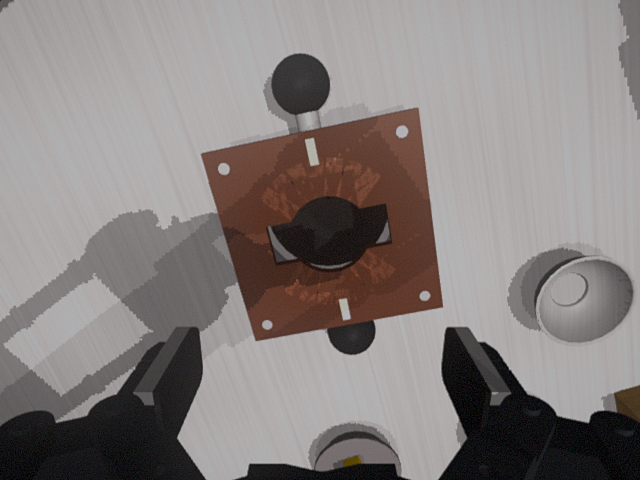

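The wrist view shows the sole clearly. The corners are at (202,153), (418,108), (442,307) and (257,340), the marks at (312,152) and (345,309), and the screws at (224,169), (402,132), (425,296) and (267,325).

```bash
python3 - <<'E'
from h import *
import pickle
k=pickle.load(open("w1.pkl","rb"));g=lambda L:np.array([px2w(k,u,v,.08)[:2] for u,v in L])
for n,L in dict(corn=[(202,153),(418,108),(442,307),(257,340)],scr=[(224,169),(402,132),(425,296),(267,325)]).items():
    P=g(L);E=np.roll(P,-1,0)-P;print(n,P.mean(0),np.linalg.norm(E,axis=1),np.degrees(np.arctan2(E[:,1],E[:,0]))%90)
M=g([(312,152),(345,309)]);d=M[0]-M[1];print("marks",M.mean(0),np.linalg.norm(d),np.degrees(np.arctan2(d[1],d[0])))
# next: tool shift from here to above cap
s=bot.read_state();Rm=R.from_rotvec(s["tcp_rot"]).as_matrix()
print(Rm.T@(np.array([.551,-.278,s["tool_pos"][2]])-s["tool_pos"])*1000)
E
```

```text
corn [0.50007479 0.21393114] [0.14881405 0.14978488 0.14782637 0.14980132] [86.36814857 86.34187263 86.37343424 86.7196446 ]
scr [0.4996573  0.21316091] [0.12447527 0.12460366 0.12498583 0.12472835] [86.5097485  86.66205784 86.56704982 86.42739988]
marks [0.49976936 0.21344703] 0.12238088583000754 86.66800775188447
[-4.73520916e+02  1.85982826e+02  4.33736254e-01]
```

>>> drive_tool(
  increments=[
    {"delta_pos": [-20,8,0],"turn": 0,"jaw": 1},
    {"delta_pos": [-36,14,0],"turn": 0,"jaw": 1},
    {"delta_pos": [-36,14,0],"turn": 0,"jaw": 1},
    {"delta_pos": [-36,14,0],"turn": 0,"jaw": 1},
    {"delta_pos": [-36,14,0],"turn": 0,"jaw": 1},
    {"delta_pos": [-36,14,0],"turn": 0,"jaw": 1},
    {"delta_pos": [-36,14,0],"turn": 0,"jaw": 1},
    {"delta_pos": [-36,14,0],"turn": 0,"jaw": 1},
  ],
)

```text
time: 2.82
tool_pos: [0.5261, -0.0603, 0.4045]
tcp_rot: [-2.486, -1.92, -0.001]
wrist_force: [0.9, 0.7, 0.3]
width: 1.002
grip_force: 0.0
```

>>> drive_tool(
  increments=[
    {"delta_pos": [-36,14,0],"turn": 0,"jaw": 1},
    {"delta_pos": [-36,14,0],"turn": 0,"jaw": 1},
    {"delta_pos": [-36,14,10],"turn": 0,"jaw": 1},
    {"delta_pos": [-36,14,15],"turn": 0,"jaw": 1},
    {"delta_pos": [-36,14,20],"turn": 0,"jaw": 1},
    {"delta_pos": [-36,14,15],"turn": 0,"jaw": 1},
    {"delta_pos": [-20,10,10],"turn": 0,"jaw": 1},
    {"delta_pos": [0,0,0],"turn": 0,"jaw": 1},
  ],
)

```text
time: 3.48
tool_pos: [0.5569, -0.3129, 0.3317]
tcp_rot: [-2.488, -1.913, 0.004]
wrist_force: [-0.3, 0.5, -0.8]
width: 1.0
grip_force: 0.0
```

```bash
python3 - <<'E'
from h import *
import pickle
p,k=cam("wrist");save("w2.png",p);pickle.dump(k,open("w2.pkl","wb"))
s=bot.read_state();print(s["tool_pos"],s["tcp_rot"],s["q"],s["time"]);print(w2px(k,[.551,-.278,.07]))
E
```

```text
[ 0.55696423 -0.31109415  0.33291022] [-2.48681425e+00 -1.91329610e+00  1.81649187e-03] [-5.48516155e-01  2.48208559e-01  1.75959374e+00  3.59114060e-04
  1.13787080e+00 -2.89445331e-01] 3.5333
[294.54679164 197.57731451]
```

View pics/w2.png

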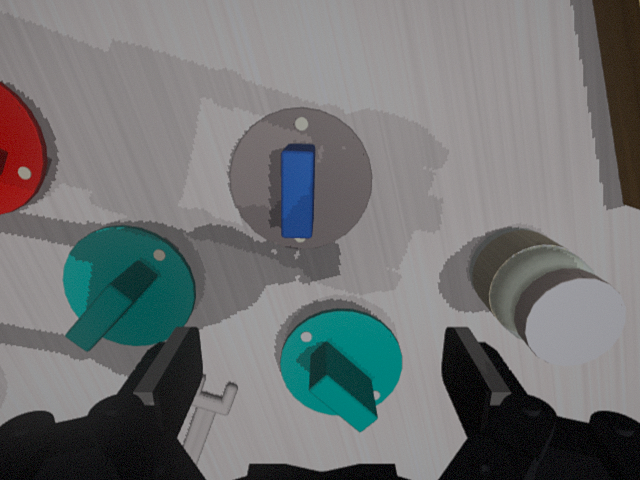

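The blue cap is clear. The top of its bar spans (285,152), (314,152), (313,238) and (282,238), the flange is centred at about (301,178), and the lug dots are at (301,124) and (300,239).

```bash
python3 - <<'E'
from h import *
import pickle
k=pickle.load(open("w2.pkl","rb"));p=cv2.imread("pics/w2.png")
hsv=cv2.cvtColor(p,cv2.COLOR_BGR2HSV)
m=cv2.inRange(hsv,(105,120,110),(130,255,255));ys,xs=np.nonzero(m);print(len(xs))
b=cv2.boxPoints(cv2.minAreaRect(np.c_[xs,ys].astype(np.float32)));print(b)
B=np.array([px2w(k,u,v,.07)[:2] for u,v in b]);E=np.roll(B,-1,0)-B
print("bar",B.mean(0),np.linalg.norm(E,axis=1),np.degrees(np.arctan2(E[:,1],E[:,0]))%90)
print("flange",px2w(k,301,177.5,.026))
D=px2w(k,301,124,.026)-px2w(k,300,239,.026);print("dots",np.linalg.norm(D),np.degrees(np.arctan2(D[1],D[0])))
s=bot.read_state();Rm=R.from_rotvec(s["tcp_rot"]).as_matrix()
t=np.append(B.mean(0),.206);print("shift",Rm.T@(t-s["tool_pos"])*1000,np.degrees(np.arctan2(Rm[1,0],Rm[0,0])))
E
```

```text
2578
[[282. 151.]
 [312. 151.]
 [312. 237.]
 [282. 237.]]
bar [ 0.55266062 -0.27717482] [0.01618643 0.04864951 0.01729361 0.04868485] [75.13715541 74.69357442 75.18415023 73.39063252]
flange [ 0.55338354 -0.27468716  0.026     ]
dots 0.07603141836408153 73.69819134622549
shift [ 31.49548912 -12.36961246 127.00501123] 75.14750348906593
```

>>> drive_tool(
  increments=[
    {"delta_pos": [16,-6,10],"turn": 0.015,"jaw": 1},
    {"delta_pos": [16,-6,20],"turn": 0,"jaw": 1},
    {"delta_pos": [0,0,25],"turn": 0,"jaw": 1},
    {"delta_pos": [0,0,25],"turn": 0,"jaw": 1},
    {"delta_pos": [0,0,22],"turn": 0,"jaw": 1},
    {"delta_pos": [0,0,16],"turn": 0,"jaw": 1},
    {"delta_pos": [0,0,9],"turn": 0,"jaw": 1},
    {"delta_pos": [0,0,0],"turn": 0,"jaw": 1},
  ],
)

```text
time: 4.2
tool_pos: [0.5532, -0.274, 0.2064]
tcp_rot: [-2.497, -1.899, 0.002]
wrist_force: [-0.1, -0.4, 1.0]
width: 1.002
grip_force: 0.0
```

>>> drive_tool(
  increments=[
    {"delta_pos": [0,0,0],"turn": 0,"jaw": -1},
    {"delta_pos": [0,0,0],"turn": 0,"jaw": -1},
    {"delta_pos": [0,0,0],"turn": 0,"jaw": -1},
    {"delta_pos": [0,0,0],"turn": 0,"jaw": -1},
    {"delta_pos": [0,0,0],"turn": 0,"jaw": -1},
    {"delta_pos": [0,0,0],"turn": 0,"jaw": -1},
    {"delta_pos": [0,0,0],"turn": 0,"jaw": -1},
    {"delta_pos": [0,0,0],"turn": 0,"jaw": -1},
  ],
  grip_force=50,
)

```text
time: 4.87
tool_pos: [0.554, -0.2763, 0.2089]
tcp_rot: [2.502, 1.899, 0.0]
wrist_force: [-1.0, -0.0, 1.7]
width: 0.203
grip_force: 53.9
```

>>> drive_tool(
  increments=[
    {"delta_pos": [0,0,-8],"turn": 0,"jaw": -1},
    {"delta_pos": [0,0,-15],"turn": 0,"jaw": -1},
    {"delta_pos": [0,0,-20],"turn": 0,"jaw": -1},
    {"delta_pos": [0,0,-25],"turn": 0.06,"jaw": -1},
    {"delta_pos": [0,0,-25],"turn": 0.1,"jaw": -1},
    {"delta_pos": [0,0,-20],"turn": 0.1,"jaw": -1},
    {"delta_pos": [0,0,-10],"turn": 0.1,"jaw": -1},
    {"delta_pos": [0,0,0],"turn": 0.1,"jaw": -1},
  ],
)

```text
time: 5.53
tool_pos: [0.5549, -0.2768, 0.3358]
tcp_rot: [2.868, 1.27, 0.006]
wrist_force: [0.5, 0.0, -1.7]
width: 0.202
grip_force: 53.4
```

>>> drive_tool(
  increments=[
    {"delta_pos": [0,0,0],"turn": 0.1,"jaw": -1},
    {"delta_pos": [0,0,0],"turn": 0.1,"jaw": -1},
    {"delta_pos": [0,0,0],"turn": 0.1,"jaw": -1},
    {"delta_pos": [0,0,0],"turn": 0.1,"jaw": -1},
    {"delta_pos": [0,0,0],"turn": 0.1,"jaw": -1},
    {"delta_pos": [0,0,0],"turn": 0.1,"jaw": -1},
    {"delta_pos": [0,0,0],"turn": 0.1,"jaw": -1},
    {"delta_pos": [0,0,0],"turn": 0.1,"jaw": -1},
  ],
)

```text
time: 6.2
tool_pos: [0.5536, -0.2761, 0.3315]
tcp_rot: [-3.141, -0.053, 0.001]
wrist_force: [0.3, 0.1, -1.2]
width: 0.203
grip_force: 53.4
```

>>> drive_tool(
  increments=[
    {"delta_pos": [0,0,0],"turn": 0.1,"jaw": -1},
    {"delta_pos": [0,0,0],"turn": 0,"jaw": -1},
    {"delta_pos": [0,0,0],"turn": 0,"jaw": -1},
  ],
)

```text
time: 6.45
tool_pos: [0.5537, -0.2761, 0.3315]
tcp_rot: [-3.14, 0.092, 0.0]
wrist_force: [0.6, 0.8, -1.3]
width: 0.204
grip_force: 53.4
```

```bash
cat > rem.py <<'E'
from h import *
s=bot.read_state();Rm=R.from_rotvec(s["tcp_rot"]).as_matrix()
print(s["tool_pos"],s["q"].round(3),s["wrist_force"],s["width"],s["time"])
print("shift",Rm.T@(np.array([.4998,.2135,s["tool_pos"][2]])-s["tool_pos"])*1000,"tool x deg",np.degrees(np.arctan2(Rm[1,0],Rm[0,0])),"z",Rm[:,2])
E
python3 rem.py
```

```text
[ 0.55372512 -0.2761478   0.33150812] [-0.503  0.214  1.805  0.     1.123  1.126] [ 0.6227597   0.84885535 -1.28261937] 0.20425153684164662 6.45
shift [-8.24599543e+01 -4.85657522e+02  1.02051848e-01] tool x deg -3.351687973131505 z [-3.05298606e-04  1.74796221e-04 -9.99999938e-01]
```

>>> drive_tool(
  increments=[
    {"delta_pos": [-3,-18,0],"turn": 0,"jaw": -1},
    {"delta_pos": [-6,-35,0],"turn": 0,"jaw": -1},
    {"delta_pos": [-6,-35,0],"turn": 0,"jaw": -1},
    {"delta_pos": [-6,-35,0],"turn": 0,"jaw": -1},
    {"delta_pos": [-6,-35,0],"turn": 0,"jaw": -1},
    {"delta_pos": [-6,-35,0],"turn": 0,"jaw": -1},
    {"delta_pos": [-6,-35,0],"turn": 0,"jaw": -1},
    {"delta_pos": [-6,-35,0],"turn": 0,"jaw": -1},
  ],
)

```text
time: 7.12
tool_pos: [0.5241, -0.0088, 0.3317]
tcp_rot: [-3.14, 0.093, -0.0]
wrist_force: [0.6, 0.4, -0.5]
width: 0.209
grip_force: 53.4
```

>>> drive_tool(
  increments=[
    {"delta_pos": [-6,-35,0],"turn": 0,"jaw": -1},
    {"delta_pos": [-6,-35,0],"turn": 0,"jaw": -1},
    {"delta_pos": [-6,-35,0],"turn": 0,"jaw": -1},
    {"delta_pos": [-6,-35,0],"turn": 0,"jaw": -1},
    {"delta_pos": [-6,-35,0],"turn": 0,"jaw": -1},
    {"delta_pos": [-6,-35,0],"turn": 0,"jaw": -1},
    {"delta_pos": [-7,-12,0],"turn": 0,"jaw": -1},
    {"delta_pos": [0,0,0],"turn": 0,"jaw": -1},
  ],
)

```text
time: 7.78
tool_pos: [0.4941, 0.2165, 0.3315]
tcp_rot: [-3.139, 0.086, 0.001]
wrist_force: [-0.7, -1.0, -1.7]
width: 0.205
grip_force: 53.4
```

>>> drive_tool(
  increments=[
    {"delta_pos": [0,0,0],"turn": 0,"jaw": -1},
    {"delta_pos": [0,0,0],"turn": 0,"jaw": -1},
    {"delta_pos": [0,0,0],"turn": 0,"jaw": -1},
  ],
)

```text
time: 8.03
tool_pos: [0.4957, 0.2125, 0.3315]
tcp_rot: [3.14, -0.097, -0.0]
wrist_force: [-0.5, 0.0, -2.0]
width: 0.203
grip_force: 53.4
```

```bash
python3 rem.py; python3 - <<'E'
from h import *
import pickle
p,k=cam("wrist");save("w3.png",p);pickle.dump(k,open("w3.pkl","wb"))
E
```

```text
[0.49571733 0.21246541 0.33147999] [ 0.359  0.067  1.972 -0.     1.103  1.991] [-0.50919421  0.02043608 -1.95291445] 0.2027124383634303 8.0333
shift [ 4.01138785e+00 -1.28347508e+00 -6.57372327e-04] tool x deg -3.522548542612213 z [-6.09458827e-05 -3.94893058e-04 -9.99999920e-01]
```

View pics/w3.png

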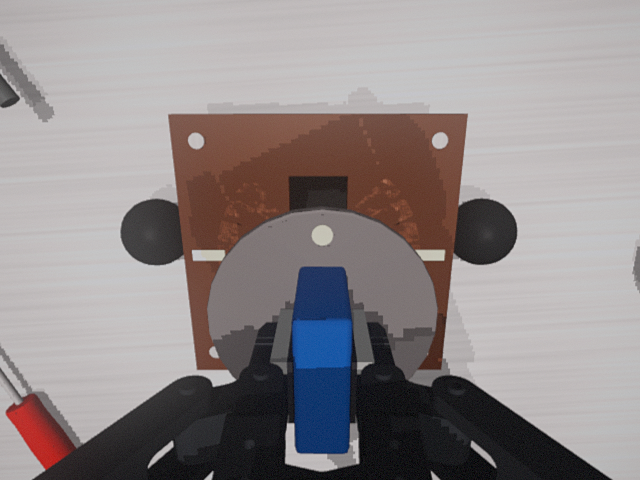

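The cap is held square over the hole, with its near dot at (322,236), the flange edges at columns 207 and 437 and the flange top at row 209. The marks are at (208,255) and (432,255) and the screws at (196,141) and (440,141). I'll compute the cap-to-opening offset from these.

```bash
python3 - <<'E'
from h import *
import pickle
from scipy.optimize import least_squares
k=pickle.load(open("w3.pkl","rb"));s=bot.read_state();Rm=R.from_rotvec(s["tcp_rot"]).as_matrix()
loc=lambda P:(Rm.T@(P-s["tool_pos"])*1000).round(1)
zf=s["tool_pos"][2]-.2089+.026
dot=px2w(k,322,236,zf);print("dot",loc(dot))
print("flange top",loc(px2w(k,322,209,zf)),"L/R",[loc(px2w(k,u,308,zf)) for u in(207,437)])
A=[loc(px2w(k,u,v,.08)) for u,v in((209,255),(432,255),(196,141),(440,141))];print(A,"opening from marks",(A[0]+A[1])/2)
print("opening est",loc(np.array([.4998,.2135,.08])))
E
```

```text
dot [ 35.8   0.2 182.9]
flange top [ 46.3   0.2 182.9] L/R [array([  5.3, -46.1, 182.9]), array([  5.4,  46.5, 182.9])]
[array([  3. , -62.9, 251.5]), array([  3.1,  61.7, 251.5]), array([ 65.1, -64.3, 251.5]), array([ 65.2,  60.5, 251.5])] opening from marks [  3.05  -0.6  251.5 ]
opening est [  3.9  -1.5 251.5]
```

>>> drive_tool(
  increments=[
    {"delta_pos": [4.5,-1,0],"turn": 0,"jaw": -1},
    {"delta_pos": [0,0,8],"turn": 0,"jaw": -1},
    {"delta_pos": [0,0,12],"turn": 0,"jaw": -1},
    {"delta_pos": [0,0,12],"turn": 0,"jaw": -1},
    {"delta_pos": [0,0,8],"turn": 0,"jaw": -1},
    {"delta_pos": [0,0,6],"turn": 0,"jaw": -1},
    {"delta_pos": [0,0,6],"turn": 0,"jaw": -1},
    {"delta_pos": [0,0,0],"turn": 0,"jaw": -1},
  ],
)

```text
time: 8.75
tool_pos: [0.4995, 0.2138, 0.2775]
tcp_rot: [3.139, -0.096, -0.005]
wrist_force: [-0.6, -0.2, -1.8]
width: 0.201
grip_force: 53.4
```

>>> drive_tool(
  increments=[
    {"delta_pos": [0,0,4],"turn": 0,"jaw": -1},
    {"delta_pos": [0,0,3],"turn": 0,"jaw": -1},
    {"delta_pos": [0,0,0],"turn": 0,"jaw": -1},
    {"delta_pos": [0,0,0],"turn": 0,"jaw": -1},
  ],
)

```text
time: 9.08
tool_pos: [0.5003, 0.2141, 0.2727]
tcp_rot: [-3.14, 0.096, -0.0]
wrist_force: [0.2, -0.0, -1.2]
width: 0.2
grip_force: 53.4
```

```bash
python3 rem.py
```

```text
[0.50033313 0.21406103 0.27266401] [ 0.359  0.139  2.013 -0.     0.99   1.99 ] [ 0.21909444 -0.04306729 -1.16871984] 0.1995636471500885 9.0833
shift [-4.97887895e-01  5.92530691e-01 -1.59419912e-04] tool x deg -3.5001492538392673 z [ 2.53190160e-04  4.35551051e-05 -9.99999967e-01]
```

The lugs are through without contact; about 4 mm is left to the flange.

>>> drive_tool(
  increments=[
    {"delta_pos": [0,0,2],"turn": 0,"jaw": -1},
    {"delta_pos": [0,0,1.5],"turn": 0,"jaw": -1},
    {"delta_pos": [0,0,0],"turn": 0,"jaw": -1},
    {"delta_pos": [0,0,0],"turn": 0,"jaw": -1},
  ],
)

```text
time: 9.42
tool_pos: [0.5003, 0.214, 0.2691]
tcp_rot: [-3.14, 0.096, -0.0]
wrist_force: [0.4, -0.7, -1.8]
width: 0.204
grip_force: 53.4
```

>>> drive_tool(
  increments=[
    {"delta_pos": [0,0,0.5],"turn": 0,"jaw": -1},
    {"delta_pos": [0,0,0],"turn": 0,"jaw": -1},
    {"delta_pos": [0,0,0],"turn": 0,"jaw": -1},
  ],
)

```text
time: 9.67
tool_pos: [0.5004, 0.214, 0.269]
tcp_rot: [-3.14, 0.096, -0.0]
wrist_force: [-0.6, -0.5, 3.4]
width: 0.203
grip_force: 53.8
```

Contact came at the expected height, so the flange is flush. Next is the quarter-turn twist.

>>> drive_tool(
  increments=[
    {"delta_pos": [0,0,0],"turn": -0.05,"jaw": -1},
    {"delta_pos": [0,0,0],"turn": -0.1,"jaw": -1},
    {"delta_pos": [0,0,0],"turn": -0.1,"jaw": -1},
    {"delta_pos": [0,0,0],"turn": -0.1,"jaw": -1},
    {"delta_pos": [0,0,0],"turn": -0.1,"jaw": -1},
    {"delta_pos": [0,0,0],"turn": -0.1,"jaw": -1},
    {"delta_pos": [0,0,0],"turn": -0.1,"jaw": -1},
    {"delta_pos": [0,0,0],"turn": -0.1,"jaw": -1},
  ],
)

```text
time: 10.33
tool_pos: [0.5003, 0.2145, 0.269]
tcp_rot: [-2.954, -1.067, -0.001]
wrist_force: [-1.7, 1.8, 1.0]
width: 0.206
grip_force: 53.9
```

>>> drive_tool(
  increments=[
    {"delta_pos": [0,0,0],"turn": -0.1,"jaw": -1},
    {"delta_pos": [0,0,0],"turn": -0.1,"jaw": -1},
    {"delta_pos": [0,0,0],"turn": -0.1,"jaw": -1},
    {"delta_pos": [0,0,0],"turn": -0.1,"jaw": -1},
    {"delta_pos": [0,0,0],"turn": -0.1,"jaw": -1},
    {"delta_pos": [0,0,0],"turn": -0.1,"jaw": -1},
    {"delta_pos": [0,0,0],"turn": -0.1,"jaw": -1},
    {"delta_pos": [0,0,0],"turn": -0.1,"jaw": -1},
  ],
)

```text
time: 11.0
tool_pos: [0.4999, 0.2142, 0.2689]
tcp_rot: [-2.305, -2.133, 0.001]
wrist_force: [-3.1, -0.2, 4.9]
width: 0.204
grip_force: 54.1
```

>>> drive_tool(
  increments=[
    {"delta_pos": [0,0,0],"turn": -0.02,"jaw": -1},
    {"delta_pos": [0,0,0],"turn": 0,"jaw": -1},
    {"delta_pos": [0,0,0],"turn": 0,"jaw": -1},
  ],
)

```text
time: 11.25
tool_pos: [0.5002, 0.2141, 0.2689]
tcp_rot: [-2.292, -2.149, -0.0]
wrist_force: [-2.3, 1.1, 4.5]
width: 0.201
grip_force: 54.3
```

```bash
python3 rem.py; python3 - <<'E'
from h import *
p,k=cam("wrist");save("w4.png",p)
E
```

```text
[0.50022427 0.2141046  0.2689099 ] [0.359 0.144 2.015 0.    0.983 0.423] [-2.34632055  1.12237301  4.51672824] 0.20076868355794644 11.25
shift [-6.30605209e-01 -3.84554938e-01 -4.87107851e-05] tool x deg 86.31706323033498 z [-7.60741135e-05  1.33950463e-04 -9.99999988e-01]
```

View pics/w4.png

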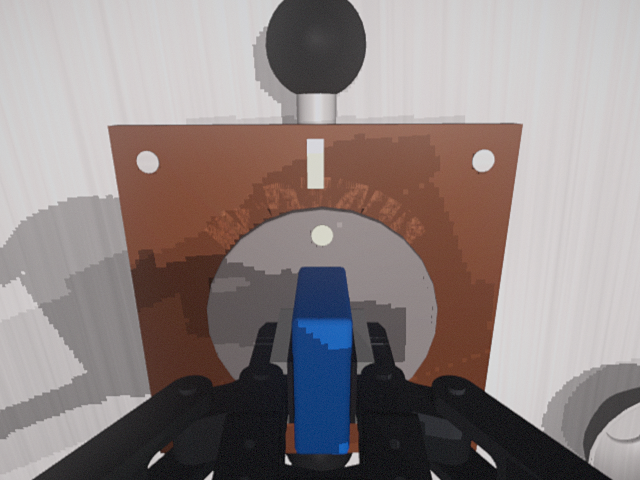

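The flange is flat on the sole and the dot and bar at (322,236) point at the white mark at (316,163). I'll let go and retreat.

>>> drive_tool(
  increments=[
    {"delta_pos": [0,0,0],"turn": 0,"jaw": 0.3},
    {"delta_pos": [0,0,0],"turn": 0,"jaw": 0.3},
    {"delta_pos": [0,0,0],"turn": 0,"jaw": 0.3},
    {"delta_pos": [0,0,0],"turn": 0,"jaw": 0.3},
    {"delta_pos": [0,0,-5],"turn": 0,"jaw": 0.3},
    {"delta_pos": [0,0,-15],"turn": 0,"jaw": 0.3},
    {"delta_pos": [0,0,-25],"turn": 0,"jaw": 0.3},
    {"delta_pos": [0,0,-30],"turn": 0,"jaw": 0.3},
  ],
)

```text
time: 11.97
tool_pos: [0.4994, 0.2136, 0.3424]
tcp_rot: [-2.288, -2.15, 0.007]
wrist_force: [0.6, 0.4, 0.4]
width: 0.651
grip_force: 0.0
```

>>> drive_tool(
  increments=[
    {"delta_pos": [0,0,-30],"turn": 0,"jaw": 1},
    {"delta_pos": [0,0,-30],"turn": 0,"jaw": 1},
    {"delta_pos": [0,0,-10],"turn": 0,"jaw": 1},
    {"delta_pos": [0,0,0],"turn": 0,"jaw": 1},
    {"delta_pos": [0,0,0],"turn": 0,"jaw": 1},
  ],
)

```text
time: 12.38
tool_pos: [0.5003, 0.214, 0.4136]
tcp_rot: [2.289, 2.151, 0.001]
wrist_force: [-0.2, -0.5, -1.1]
width: 0.998
grip_force: 0.0
```

```bash
python3 rem.py; python3 - <<'E'
from h import *
import pickle
p,k=cam("wrist");save("w5.png",p);pickle.dump(k,open("w5.pkl","wb"))
E
```

```text
[0.50025416 0.21395427 0.41363268] [ 0.358  0.01   1.874 -0.     1.256  0.421] [-0.23810151 -0.49409722 -1.13787894] 0.9982224003536148 12.3833
shift [-0.48158878 -0.42507871 -0.00057958] tool x deg 86.44042920543984 z [ 9.78347175e-04  2.97734343e-04 -9.99999477e-01]
```

View pics/w5.png

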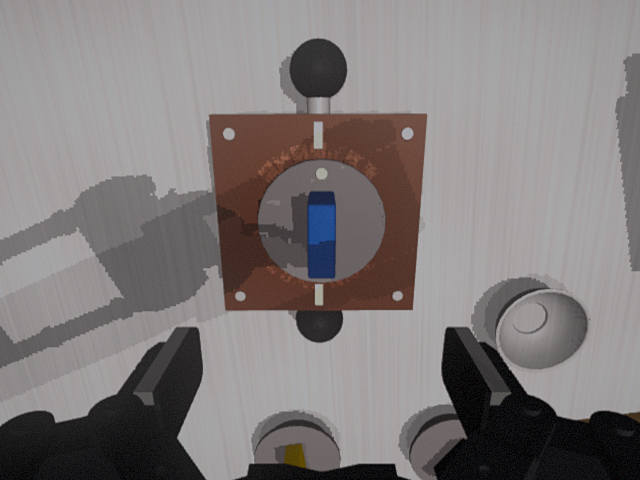

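The cap sits flush and centred at (321,220). Its bar lies on the line between the white marks at (318,135) and (319,295), and the gripper is clear, so I'm handing it in.

```bash
python3 -c "
from workcell import bot
print(bot.finish_job())"
```

```text
the job is handed in; nothing more can be done
None
```

The blue-handled cap is in the router base, flush and twisted a quarter turn to point at the white marks, then released; I handed the job in at about 12.4 s, and no verdict came back.

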